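Shut the light-shield door and hold the loupe in focus over an objective

ROBOT

A 7-joint arm with a two-finger parallel gripper is mounted at the origin on a cart in front of the work surface, level with it; the furniture and walls round the work are solid. World frame = base frame: x ahead of the robot, y to its left, z up, the work surface at z = 0. Lengths are in m, angles in rad, forces in N, time in s.
With the tool pointing down it reaches from about 0.35 to 0.9 m from the base axis. Payload 7.2 kg.
Tool frame: the origin (TCP) lies at the very end of the fingers, on their centre line; the grasp point (between the pads) lies 19 mm behind it; z points along the fingers, x is the direction in which the jaws open and shut, and the axes are right-handed (so a half turn about z gives the same grasp; the last joint's range is limited). The gripper opens to 88 mm and grips with 3 to 60 N. Pads are 20 mm wide; open, the fingers measure 115 mm over their backs; the gripper's body (75 mm by 178 mm) begins 61 mm behind the grasp point.
Start: joints at [-1.36, 0.411, -0.013, 1.596, 0.006, 1.134, -0.082], TCP at [0.172, 0.601, 0.223] pointing down, gripper open.
Joint ranges: [-2.95, 2.95], [-0.29, 1.99], [-1.47, 1.44], [0.14, 2.54], [-1.03, 4.17], [0.13, 1.85], [-2.86, 2.86]. Speed limits (rad/s): [2.39, 2.39, 3.01, 3.01, 3.14, 3.14, 3.14].

INTERFACE

Orientations are given as a rotation vector (axis times angle).
In Python, from rig import arm, fingers, cams, status gives the robot as it stands. The module is installed in compiled form; this text tells all that it offers. Calls block until the motion is done:
- arm.reach(position, orientation): joint-space move of the TCP to a pose.
- arm.line_to(position, rotation=None, vel=0.15): straight line of the TCP; rotation=None keeps the orientation; vel is the mean speed in m/s.
- arm.movej(angles): joint-space move.
- fingers.move_gripper(opening, squeeze=None): opening from 0.0 (shut) to 1.0 (fully open); squeeze is the grip in N (None keeps the last); returns when the fingers have stopped.
- arm.pause(seconds).
- arm.inverse_kinematics(position, orientation): joint angles nearest the present ones, or None.
- cams.get_image(name): name is "side" or "top"; returns a dict with "frame" (420x560x3 uint8, red, green, blue), "fx", "fy", "cx", "cy" (pixels), "world_from_camera" (4x4, takes a point from camera to world coordinates). Camera axes: x right, y down, z forward; pixel columns grow to the right and rows downward; lengths in m; the calibration is good to about 2 mm. A picture is of the moment at which its call begins. There is no depth.
A pose or a line that the arm cannot do raises arm.Unreachable and nothing moves.
- arm.finish_job(): hands the job in, once; it reports no verdict.
Readings, each from a call of its own:
- status.current_t(): time.
- status.current_qpos(): joint angles.
- status.current_joint_velocities(): joint speeds.
- status.current_tau(): joint torques, N m.
- status.current_ee_pos(): TCP position.
- status.current_tcp_rot(): TCP orientation.
- status.current_contact_force(): force on the tool from outside, world axes, zero at the start.
- status.current_ft_torque(): the same for the moment, N m.
- status.current_grip_width(): opening from 0.0 (shut) to 1.0 (fully open).
Only numpy, scipy, OpenCV 4.12 (cv2) and the standard library are available. Lean on these libraries where they do the work, as an engineer would, in place of code of your own. Each camera call takes 0.05 s, during which the arm holds its last target.

TASK

Inspect the front lens of the microscope objective that stands in the small inspection bay: first push the bay's hinged side door shut until its catch holds it, then take the loupe by its handle out of its rest and hold it level, centred over the objective, with its lens at the height of the pointer on the index post. Finish while still holding the loupe there, still and clear of everything but the gripper. Do not touch the objective with the loupe, shift the objective or the pointer, or disturb the other things on the table.

Things in the scene. Friction and masses are not known exactly. Their poses are not given: they have to be found in the camera images.
- bay_stage (a point): Fixed bay: base plate 170 (x) x 200 x 8 mm; grey light shields, tops 125 mm above the table, at its back (inner face x = 79 mm) and right (inner face y = -84 mm); shield door on the left; open in front (-x) and above. Point: centre of the stage, 8 mm above the table, in a black ring (38 mm across, 8 mm high) where the objective stands. Axes: x to the back, y left, z up; yaw within 0.3 rad.
- door_hinge (a point): Vertical hinge axis of the shield door, given 95 mm above the table; at x = 78, y = 88 mm in the bay's frame (back left corner). Axes are the bay's.
- door_push (a point): Centre of the steel push plate on the shield door's outer face, near the free edge, 118 mm from the hinge axis, 95 mm above the table; push it along -y to shut. Axes ride with the door: y is the outer face's outward normal, -x runs from hinge to free edge. The door is a flat grey panel, 4 mm thick, reaching 149 mm from the hinge axis, 23 to 123 mm above the table, 0.25 kg.
- door (a joint): Shield door angle, rad: 0 = shut on its stop along the bay's left side; grows as it swings outward (+y). A light spring (under 0.1 N m) pushes it back ajar to about 0.5 rad if let go before it has caught. In the last 0.1 rad a sprung ball catch under the free edge must be overridden (5 to 10 N at the push plate); the ball snaps in at about 0.06 rad and then keeps the door within 0.02 rad of shut.
- objective_lens (a point): Centre of the small front lens on top of the microscope objective to be inspected: loose, pale, 26 mm in diameter, 48 mm tall, 0.12 kg, standing lens up in the locating ring of the bay; the lens is 56 mm above the table.
- index_tip (a point): Tip of the level steel pointer (6 mm thick) on a dark collar on the index post (7 mm thick, 150 mm tall, at y = -66 mm on the right of the stage). It points along the bay's +y at the objective's axis and ends 45 mm short of it. Its height, 90 to 130 mm above the table, is the focal height: where the middle of the loupe's lens must be. The collar is held by stiff friction.
- loupe_lens (a point): Centre of the lens of the loupe (loose, black, about 0.1 kg): lens in a ring 64 mm across and 10 mm thick, with a straight handle. Loupe axes: z normal to the lens (up, as it lies in its rest); the handle runs from the lens along -x, in the plane of the lens. It starts level, lens centre 75 mm above the table.
- loupe_grip (a point): Point midway along the loupe's handle to grip, 92.5 mm from the lens centre along -x, at the same height. The handle is a flat-sided bar 14 mm wide (y), 18 mm thick (z), reaching from 37 to 152 mm from the lens centre; the centre of mass is about 87 mm from the lens centre. Axes as loupe_lens.
- loupe_rest: Black rest, fixed: base plate 125 (x) x 50 x 8 mm with two forks 48 mm either side of its origin along x, 8 mm thick (x), 30 mm wide, in which the handle lies loosely (support 66 mm, fork tips 75 mm above the table). Origin on the table, under the middle of the handle (within 3 mm); x points to the lens end. Between the forks 88 mm are free for the fingers. Lift the loupe straight up.
- spare_a_mid (a point): Bystander: another microscope objective standing on the table, 26 mm wide, 48 mm tall; the point is half-way up.
- spare_b_mid (a point): Bystander: a third microscope objective like it; the point is half-way up.
- cube_mid (a point): Bystander: black filter cube, 41 x 36 x 41 mm; the point is its centre.
- dish_mid (a point): Bystander: flat round covered dish, 55 mm across, 14 mm high; the point is its centre.
- timer_mid (a point): Bystander: small white lab timer, 70 x 62 x 18 mm; the point is its centre.
- tweezers_mid (a point): Bystander: black tweezers lying flat, 124 mm long (y), 11 mm wide, 10 mm high; the point is the centre.

How it is judged:
On the way, in this order (a step that is already met when the one before it is completed fails the run):
1. the shield door is shut and its catch holds it, with the robot off it (value of joint door below 0.03 rad and contact force between each of the arm, the fingers and bay below 0.1 N), for 0.3 s.
2. the loupe is gripped and lifted out of its rest (contact force between the fingers and loupe above 1 N and contact force between loupe and loupe_rest below 0.05 N and distance between loupe_grip and loupe_rest above 0.09 m), for 0.2 s.
At the end, for the whole second after the job is handed in: Door within 0.03 rad of shut; fingers grip the loupe, which is still and touches nothing else: lens within 10 mm sideways of the objective's axis, within 6 mm of the pointer's height, level within 6 degrees; objective upright in its ring; robot off the bay (all of step 1 and contact force between the fingers and loupe above 1 N and horizontal distance between loupe_lens and objective_lens below 0.01 m and z of loupe_lens in the frame of index_tip between -0.006 and 0.006 m and angle between loupe_lens's own z axis and vertical below 0.105 rad and linear speed of loupe below 0.02 m/s and angular speed of loupe below 0.15 rad/s and contact force between loupe and bay below 0.05 N and contact force between loupe and objective below 0.05 N and contact force between loupe and loupe_rest below 0.05 N and horizontal distance between objective_lens and bay_stage below 0.008 m and angle between objective_lens's own z axis and vertical below 0.1 rad); the arm keeps its last pose, push and grip.
It fails at once if the objective under inspection is shifted or tipped (distance of objective_lens from where it was at the start of the episode above 0.012 m or angle between objective_lens's own z axis and vertical above 0.2 rad).
It fails at once if the loupe touches the objective (contact force between loupe and objective above 0.3 N).
It fails at once if the index pointer is shifted (distance of index_tip from where it was at the start of the episode above 0.004 m).
It fails at once if a bystander is disturbed (distance of any of spare_a_mid, spare_b_mid, cube_mid, dish_mid, timer_mid, tweezers_mid from where it was at the start of the episode above 0.02 m).
It also fails if it takes over 64 s, if anything falls off the work surface, if the arm or the gripper's body presses on something with over 40 N, if the wrist force passes 120 N, or if a joint passes its speed limit or range.

## Working session

There is one attempt and no reset: what is moved stays moved. The work goes in short steps, each a Python script; the robot and the scene stay as the last script left them, time stands still between calls to the robot, and variables do not carry over. Pictures are saved under pics/ and viewed, and the job is handed in when it is done.

```bash
mkdir -p pics; ls; python3 - <<'E'
from rig import arm,fingers,cams,status
import cv2,numpy as np
for n in("side","top"):
    d=cams.get_image(n); cv2.imwrite(f"pics/{n}0.png",cv2.cvtColor(d["frame"],cv2.COLOR_RGB2BGR))
    print(n,d["fx"],d["fy"],d["cx"],d["cy"]);print(np.round(d["world_from_camera"],4))
print(status.current_t(),status.current_ee_pos(),status.current_tcp_rot())
E
```

```text
pics
side 425.64721324421026 425.64721324421026 283.0265134902089 205.66908210692608
[[-0.8376 -0.2492  0.4862  0.0846]
 [-0.5463  0.3881 -0.7422  0.6055]
 [-0.0038 -0.8873 -0.4612  0.5319]
 [ 0.      0.      0.      1.    ]]
top 390.61169855087104 390.61169855087104 281.99488722426196 215.99422076239304
[[ 0.0196 -0.9887  0.1489  0.4461]
 [-0.9995 -0.0229 -0.0206 -0.0978]
 [ 0.0238 -0.1484 -0.9886  0.9351]
 [ 0.      0.      0.      1.    ]]
0.1 [0.17192438 0.60041136 0.22191209] [ 2.50782033e+00  1.89065596e+00 -1.73760066e-03]
```

View pics/side0.png

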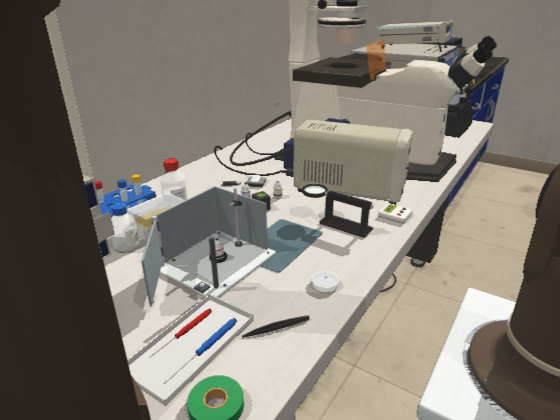

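View pics/top0.png

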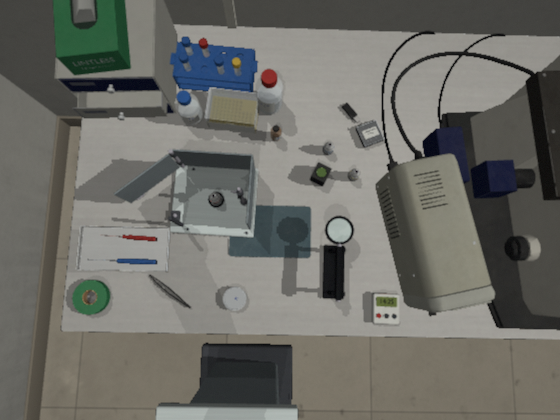

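```bash
cat > h.py <<'E'
import cv2,numpy as np
from rig import arm,fingers,cams,status
def ray(d,u,v):
    T=np.array(d["world_from_camera"]);r=T[:3,:3]@np.array([(u-d["cx"])/d["fx"],(v-d["cy"])/d["fy"],1]);return T[:3,3],r
def onz(d,u,v,z):
    o,r=ray(d,u,v);return o+r*(z-o[2])/r[2]
def proj(d,p):
    T=np.linalg.inv(np.array(d["world_from_camera"]));c=T[:3,:3]@np.array(p)+T[:3,3]
    return np.array([d["fx"]*c[0]/c[2]+d["cx"],d["fy"]*c[1]/c[2]+d["cy"]])
def tri(d1,a,d2,b):
    o1,r1=ray(d1,*a);o2,r2=ray(d2,*b)
    s=np.linalg.lstsq(np.c_[r1,-r2],o2-o1,rcond=None)[0]
    p,q=o1+s[0]*r1,o2+s[1]*r2
    return (p+q)/2,np.linalg.norm(p-q)
def crop(d,box,k,name):
    x0,y0,x1,y1=box
    im=cv2.resize(d["frame"][y0:y1,x0:x1],None,fx=k,fy=k,interpolation=cv2.INTER_CUBIC)
    cv2.imwrite(f"pics/{name}.png",cv2.cvtColor(im,cv2.COLOR_RGB2BGR))
E
python3 - <<'E'
from h import *
import pickle
s=cams.get_image("side");t=cams.get_image("top");pickle.dump((s,t),open("v0.pkl","wb"))
crop(s,(140,170,290,310),5,"s1");crop(t,(105,130,265,250),5,"t1")
crop(t,(300,140,500,320),4,"t2");crop(s,(260,110,430,250),4.5,"s2")
E
```

```text
(no output)
```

View pics/s1.png

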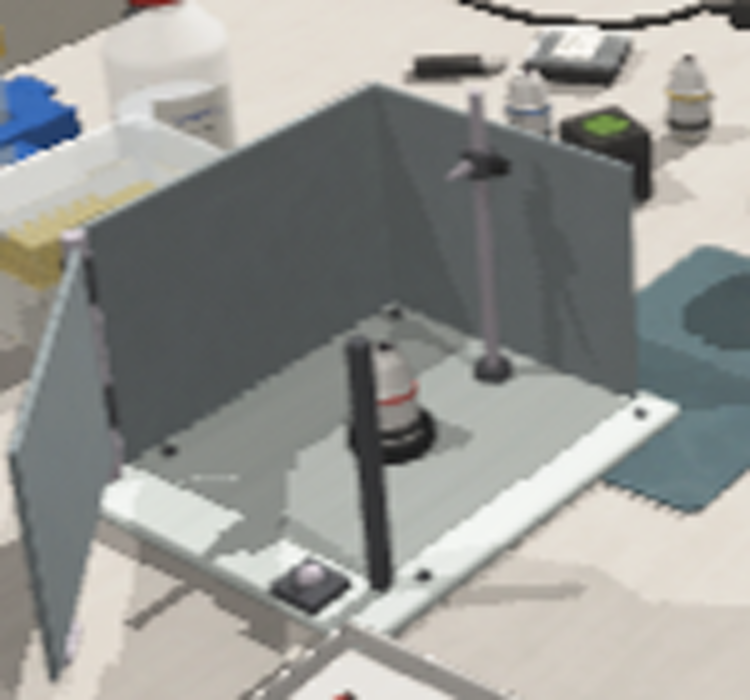

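View pics/t1.png

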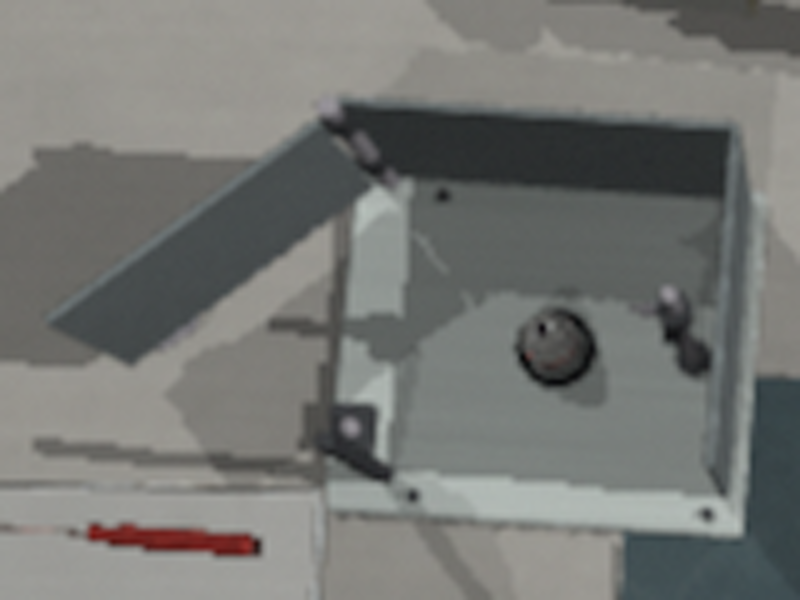

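View pics/t2.png

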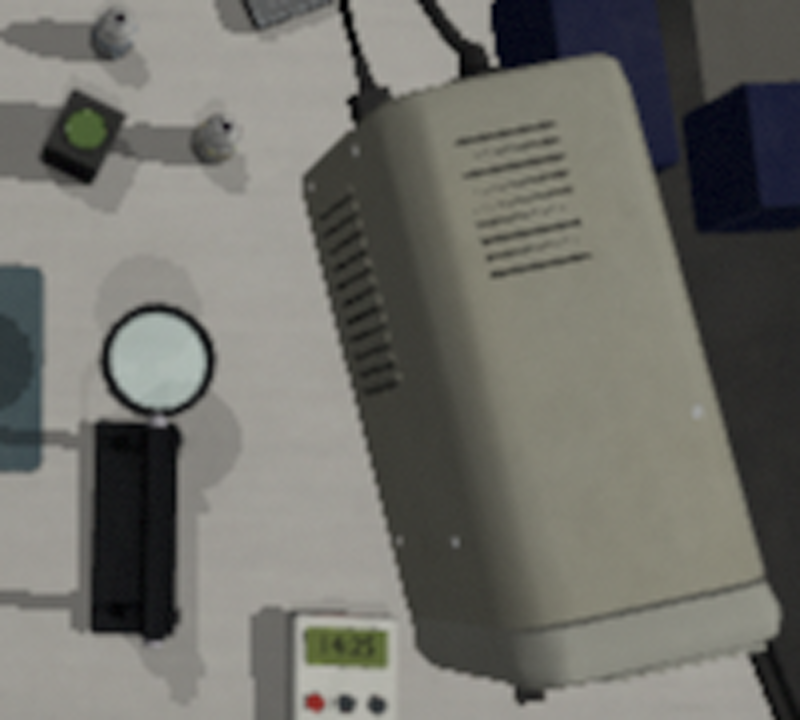

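View pics/s2.png

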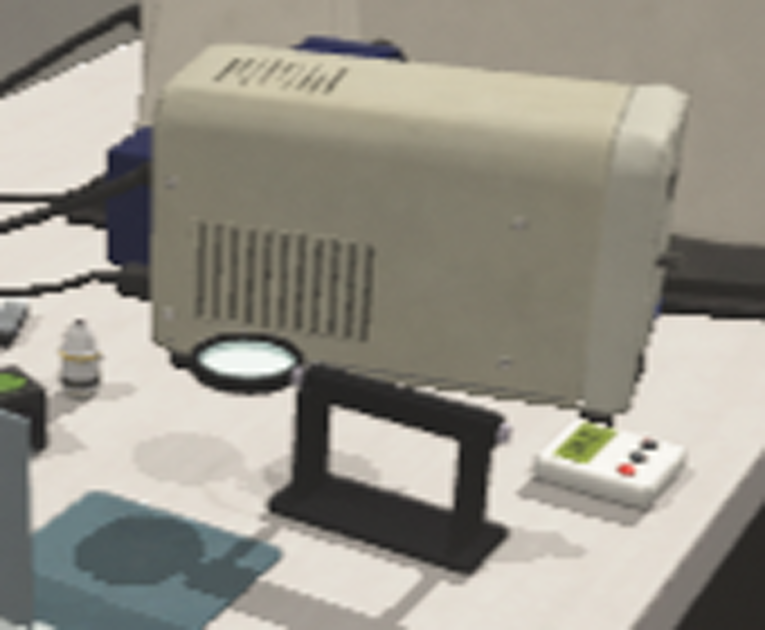

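```bash
python3 - <<'E'
from h import *
import pickle
s,t=pickle.load(open("v0.pkl","rb"))
S1=lambda x,y:((x+.5)/5-.5+140,(y+.5)/5-.5+170)
T1=lambda x,y:((x+.5)/5-.5+105,(y+.5)/5-.5+130)
T2=lambda x,y:((x+.5)/4-.5+300,(y+.5)/4-.5+140)
S2=lambda x,y:((x+.5)/4.5-.5+260,(y+.5)/4.5-.5+110)
np.set_printoptions(precision=4,suppress=True)
print("ringtop top",onz(t,*T1(555,346),.016),"side",onz(s,*S1(392,433),.016))
print("base FR",onz(t,*T1(742,532),.004),"FL",onz(t,*T1(332,513),.004), "side FR",onz(s,*S1(682,404),.008))
print("hinge top",tri(s,S1(75,238),t,T1(328,106)), onz(t,*T1(328,106),.125))
print("door free top",tri(s,S1(12,456),t,T1(50,320)),onz(t,*T1(50,320),.123),onz(s,*S1(12,456),.123))
print("door free bot",onz(s,*S1(55,675),.023),onz(t,*T1(132,362),.023))
print("shield BL",tri(s,S1(92,232),t,T1(345,103)))
print("shield BR",tri(s,S1(375,85),t,T1(735,127)))
print("obj tip",tri(s,S1(382,348),t,T1(545,328)))
print("index post top",tri(s,S1(476,98),t,T1(668,293)),"base",onz(t,*T1(693,355),.01),onz(s,*S1(490,372),.01))
print("pointer tip",tri(s,S1(452,177),t,T1(655,300)))
print("post FL top",tri(s,S1(360,343),t,T1(332,440)))
print("loupe lens",onz(t,*T2(158,360),.08),tri(s,S2(247,360),t,T2(158,360)))
print("handle end",onz(t,*T2(160,630),.084), tri(s,S2(500,415),t,T2(160,632)))
print("rest base corners",[onz(t,*T2(*p),.008) for p in((95,423),(93,630))])
print("housing top near corner",tri(s,S2(625,90),t,T2(520,630)),tri(s,S2(180,85),t,T2(385,105)))
print("housing wall", onz(t,*T2(305,180),.02),onz(t,*T2(415,640),.02))
E
```

```text
ringtop top [0.6223 0.0423 0.016 ] side [0.6175 0.047  0.016 ]
base FR [ 0.5364 -0.0488  0.004 ] FL [0.5412 0.1463 0.004 ] side FR [ 0.5325 -0.0489  0.008 ]
hinge top (array([0.7034, 0.1271, 0.1233]), np.float64(0.001158739861983453)) [0.7034 0.127  0.125 ]
door free top (array([0.6086, 0.2392, 0.1199]), np.float64(0.0005440345578995523)) [0.6078 0.2377 0.123 ] [0.6049 0.2421 0.123 ]
door free bot [0.6108 0.2373 0.023 ] [0.6085 0.2391 0.023 ]
shield BL (array([0.7042, 0.1193, 0.1226]), np.float64(0.003584908457130696))
shield BR (array([ 0.699 , -0.047 ,  0.1231]), np.float64(0.0007988563847148813))
obj tip (array([0.6236, 0.0417, 0.0539]), np.float64(0.0006200255536839002))
index post top (array([ 0.62  , -0.0233,  0.1462]), np.float64(0.0016814303855527664)) base [ 0.6207 -0.023   0.01  ] [ 0.6186 -0.0209  0.01  ]
pointer tip (array([ 0.6259, -0.0136,  0.1106]), np.float64(0.0014030755724469567))
post FL top (array([0.5607, 0.1186, 0.1177]), np.float64(0.0007687358195751813))
loupe lens [ 0.5473 -0.2424  0.08  ] (array([ 0.5472, -0.2434,  0.076 ]), np.float64(0.0013677117278578946))
handle end [ 0.4012 -0.2425  0.084 ] (array([ 0.3987, -0.2434,  0.0824]), np.float64(0.003039937426173219))
rest base corners [array([ 0.5173, -0.2169,  0.008 ]), array([ 0.3965, -0.2162,  0.008 ])]
housing top near corner (array([ 0.4052, -0.3874,  0.2159]), np.float64(0.012854386398114922)) (array([ 0.6577, -0.3397,  0.1908]), np.float64(0.013338940082134905))
housing wall [ 0.6657 -0.3418  0.02  ] [ 0.3949 -0.4013  0.02  ]
```

```bash
python3 - <<'E'
from h import *
import pickle
s,t=pickle.load(open("v0.pkl","rb"))
crop(s,(222,180,252,210),18,"s3");crop(t,(225,178,255,208),18,"t3")
np.set_printoptions(precision=4,suppress=True)
for z in(.10,.105,.11,.115,.12):
    a=proj(s,(.6212,-.002,z));b=proj(t,(.6212,-.002,z))
    print(z,(a-[222,180]+.5)*18,(b-[225,178]+.5)*18)
E
```

```text
0.1 [132.8702 586.8423] [107.128  267.7482]
0.105 [130.2377 549.7302] [102.6873 259.0835]
0.11 [127.5919 512.4292] [ 98.1944 250.3169]
0.115 [124.9325 474.9379] [ 93.6482 241.4464]
0.12 [122.2596 437.2549] [ 89.0479 232.4702]
```

View pics/s3.png

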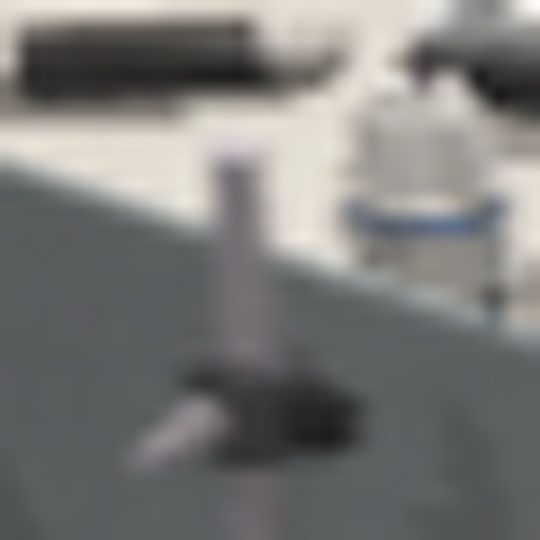

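View pics/t3.png

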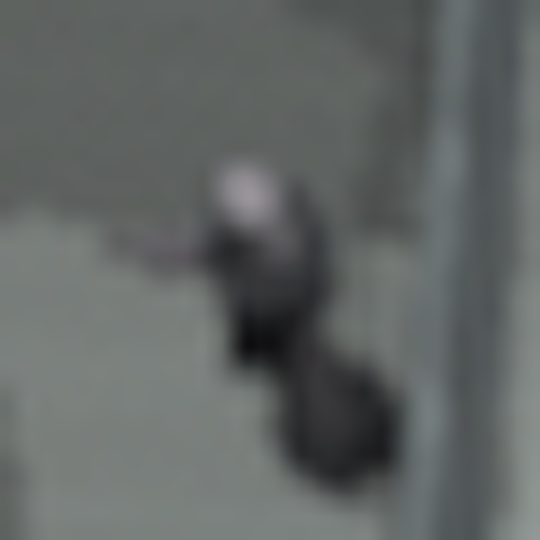

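```bash
cat >> h.py <<'E'
from scipy.spatial.transform import Rotation as Ro
YAW=-0.027; H=np.array([.7033,.1275])
def down(a): # tool x at world angle a, z down
    x=np.array([np.cos(a),np.sin(a),0]);z=np.array([0,0,-1.]);return Ro.from_matrix(np.c_[x,np.cross(z,x),z]).as_rotvec()
def doorpose(th,off,z=.082,r=.118,flip=0):
    a=np.pi+YAW-th
    u=np.array([np.cos(a),np.sin(a)]);n=np.array([u[1],-u[0]])   # outward normal
    p=H+r*u+off*n
    return [p[0],p[1],z],down(a+(np.pi if flip else 0))
E
python3 - <<'E'
from h import *
np.set_printoptions(precision=3,suppress=True)
print(doorpose(.84,0),doorpose(0,0.01))
for f in(0,1):
  for th,o,z in((.84,.05,.25),(.84,.05,.082),(.4,.014,.082),(0,.014,.082)):
    p,r=doorpose(th,o,z,flip=f);print(f,th,p,arm.inverse_kinematics(p,r))
E
```

```text
([np.float64(0.6269402377904711), np.float64(0.21746214045532822), 0.082], array([1.32 , 2.851, 0.   ])) ([np.float64(0.585612975583341), np.float64(0.1406819681365379), 0.082], array([0.042, 3.141, 0.   ]))
0 0.84 [np.float64(0.6650597888308645), np.float64(0.24981797190004384), 0.25] [-0.465  0.543  0.06   1.326 -0.032  1.274  1.871]
0 0.84 [np.float64(0.6650597888308645), np.float64(0.24981797190004384), 0.082] [-0.414  0.682 -0.022  1.492  0.017  0.967  1.835]
0 0.4 [np.float64(0.6016929406230596), np.float64(0.1891117317137808), 0.082] [-0.338  0.565 -0.061  1.712  0.043  0.866  2.297]
0 0 [np.float64(0.5857209624618193), np.float64(0.14468051022510928), 0.082] [-0.24   0.528 -0.113  1.78   0.076  0.838  2.726]
1 0.84 [np.float64(0.6650597888308645), np.float64(0.24981797190004384), 0.25] [-0.8    0.599  0.624  1.354 -0.349  1.298 -1.033]
1 0.84 [np.float64(0.6650597888308645), np.float64(0.24981797190004384), 0.082] [-0.792  0.751  0.593  1.523 -0.467  1.012 -0.94 ]
1 0.4 [np.float64(0.6016929406230596), np.float64(0.1891117317137808), 0.082] [-0.812  0.638  0.628  1.746 -0.46   0.909 -0.415]
1 0 [np.float64(0.5857209624618193), np.float64(0.14468051022510928), 0.082] [-0.729  0.581  0.57   1.815 -0.401  0.862  0.005]
```

```bash
python3 - <<'E'
from h import *
np.set_printoptions(precision=3,suppress=True)
fingers.move_gripper(0.0,20)
p,r=doorpose(.84,.05,.25,flip=1);arm.reach(p,r)
p,r=doorpose(.84,.05,.082,flip=1);arm.line_to(p,r,vel=.15)
print(status.current_t(),status.current_ee_pos(),status.current_contact_force())
s=cams.get_image("side");t=cams.get_image("top");crop(s,(100,130,300,330),3,"s4");crop(t,(90,50,290,250),3,"t4")
E
```

```text
4.975 [0.666 0.25  0.083] [ 0.015 -0.046  0.718]
```

View pics/s4.png

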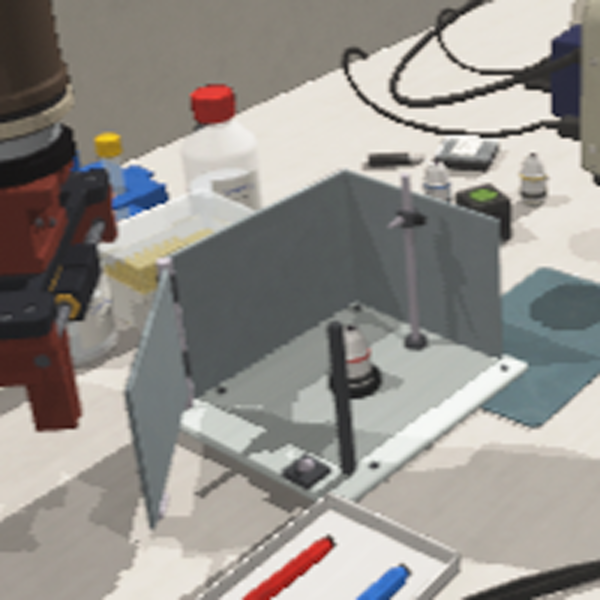

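View pics/t4.png

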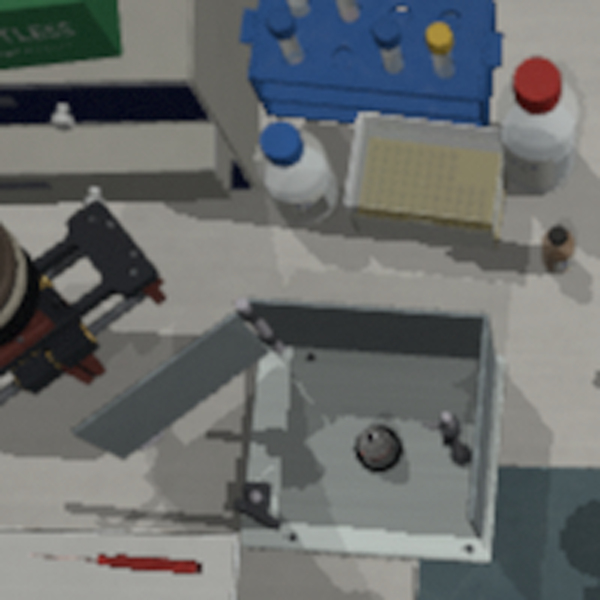

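```bash
python3 - <<'E'
from h import *
np.set_printoptions(precision=3,suppress=True)
f0=status.current_contact_force()
def go(th,off,v):
    p,r=doorpose(th,off,flip=1);arm.line_to(p,r,vel=v)
    n=np.array(doorpose(th,1)[0][:2])-np.array(doorpose(th,0)[0][:2])
    f=(status.current_contact_force()-f0);print(round(th,3),off,round(status.current_t(),2),f,"normal",f[:2]@n);return f[:2]@n
go(.84,.02,.1)
for th in(.65,.45,.3,.2): go(th,.015,.12)
th=.2
while th>-.05:
    th-=.02
    if go(th,.015,.05)>25: break
s=cams.get_image("side");t=cams.get_image("top");crop(s,(100,130,300,330),3,"s5");crop(t,(90,50,290,250),3,"t5")
E
```

```text
0.84 0.02 5.53 [ 0.334  0.747 -0.051] normal 0.7380088356438297
0.65 0.015 5.91 [ 0.028 -0.236 -0.098] normal -0.16622077000574284
0.45 0.015 6.26 [ 0.321  0.465 -2.017] normal 0.5602490195962364
0.3 0.015 6.56 [ 0.718  0.107 -0.231] normal 0.3315007376792641
0.2 0.015 6.81 [ 1.819 -0.064 -0.108] normal 0.3465289654286325
0.18 0.015 7.06 [ 1.481  0.515 -1.676] normal 0.8078665187827467
0.16 0.015 7.31 [ 0.644  0.062 -0.663] normal 0.18015868612838792
0.14 0.015 7.56 [ 0.573 -0.393 -0.825] normal -0.2919639499134737
0.12 0.015 7.81 [ 0.538  0.575 -0.524] normal 0.6477584392585737
0.1 0.015 8.06 [ 1.024  3.155 -1.804] normal 3.25913728379674
0.08 0.015 8.31 [ 2.579  6.792 -3.254] normal 7.029023160480062
0.06 0.015 8.56 [ 1.717  3.462 -1.203] normal 3.5975960149096577
0.04 0.015 8.81 [-0.653  0.199 -0.258] normal 0.1546240765669864
0.02 0.015 9.06 [ 0.463 -0.255 -1.214] normal -0.23302929454624596
0.0 0.015 9.31 [ 0.004 -0.24  -1.632] normal -0.23941000101101448
-0.02 0.015 9.56 [ 1.782  5.366 -1.368] normal 5.378264740611754
-0.04 0.015 9.81 [ 0.671 11.312 -3.626] normal 11.301941785680283
-0.06 0.015 10.06 [ 2.146 17.44  -3.246] normal 17.359442849647145
```

View pics/s5.png

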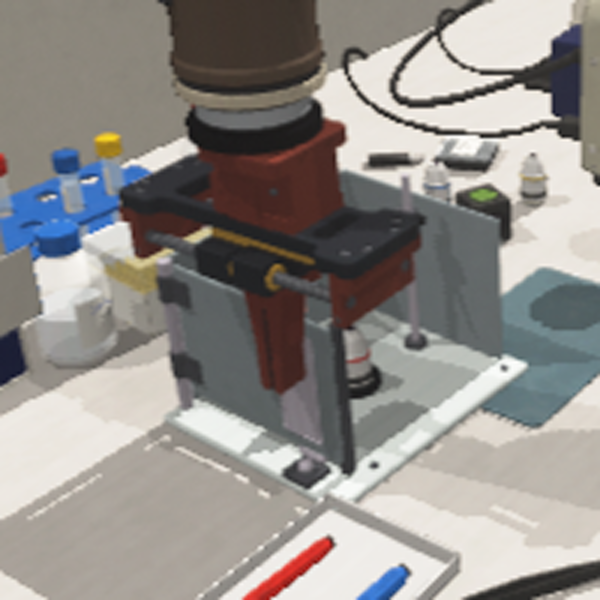

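View pics/t5.png

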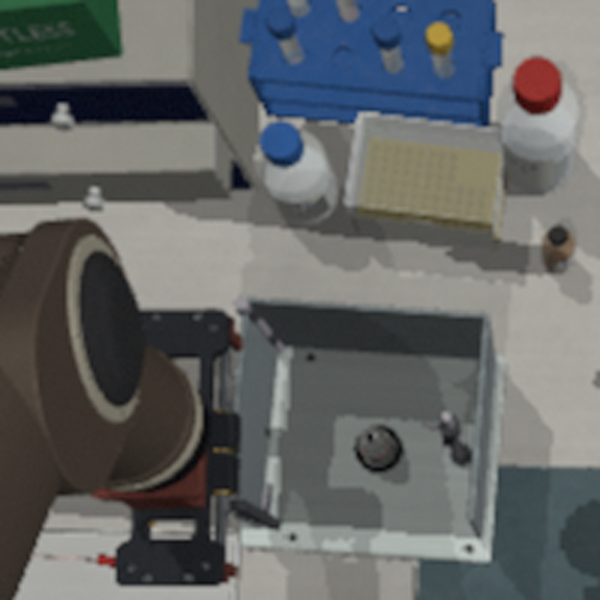

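```bash
python3 - <<'E'
from h import *
import pickle
np.set_printoptions(precision=3,suppress=True)
p,r=doorpose(-.0,.07,flip=1);arm.line_to(p,r,vel=.12)
print(status.current_contact_force())
p,r=doorpose(-.0,.07,z=.30,flip=1);arm.line_to(p,r,vel=.25)
fingers.move_gripper(.7)
for a in(np.pi/2,-np.pi/2):
    print(a,[arm.inverse_kinematics(q,down(a)) for q in([.456,-.2427,.25],[.456,-.2427,.056],[.53,.043,.2],[.53,.043,.098])])
s=cams.get_image("side");t=cams.get_image("top");crop(s,(140,170,290,310),5,"s6");crop(t,(105,130,265,250),5,"t6")
pickle.dump((s,t),open("v1.pkl","wb"));print(status.current_t())
E
```

```text
[-0.71  -0.635  0.238]
1.5707963267948966 [array([-0.019,  0.206,  0.49 ,  1.846, -0.108,  1.115,  2.081]), array([ 0.168,  0.453,  0.288,  2.031, -0.199,  0.683,  2.155]), array([-0.317,  0.273,  0.177,  1.86 , -0.056,  1.013,  1.454]), array([-0.275,  0.4  ,  0.131,  1.958, -0.072,  0.788,  1.466])]
-1.5707963267948966 [array([-0.385,  0.274,  0.965,  1.864, -0.249,  1.131, -0.901]), array([-0.238,  0.586,  0.853,  2.055, -0.634,  0.782, -0.566]), array([-0.759,  0.325,  0.74 ,  1.887, -0.255,  1.026, -1.482]), array([-0.687,  0.469,  0.674,  1.984, -0.395,  0.821, -1.361])]
12.9917
```

View pics/t6.png

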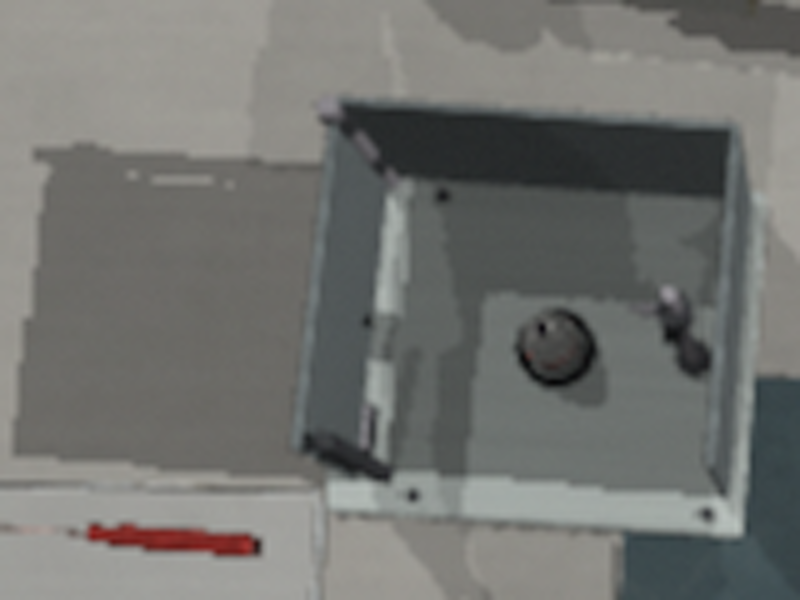

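View pics/s6.png

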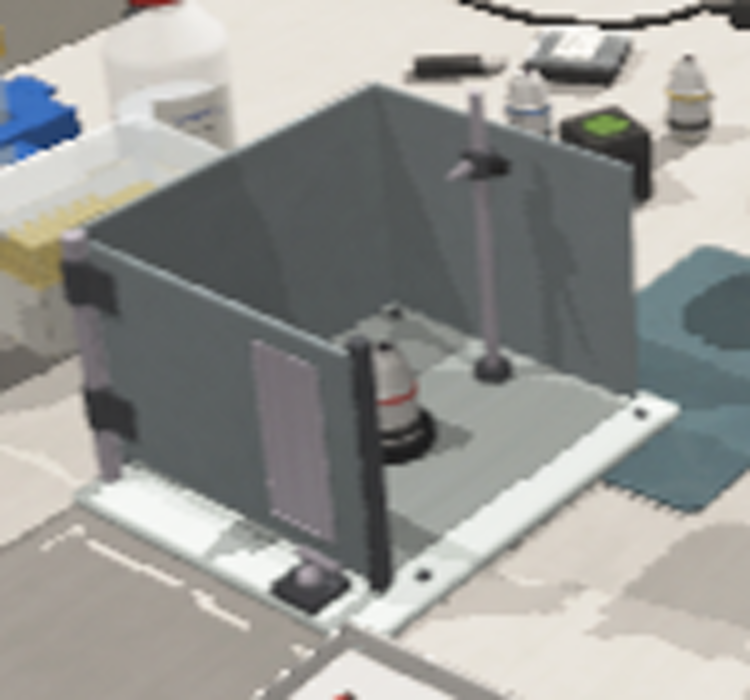

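```bash
python3 - <<'E'
from h import *
import pickle
np.set_printoptions(precision=4,suppress=True)
r=down(np.pi/2)
arm.reach([.456,-.2427,.28],r)
arm.line_to([.456,-.2427,.12],vel=.2)
arm.line_to([.456,-.2427,.056],vel=.08)
print(status.current_t(),status.current_ee_pos(),status.current_contact_force())
s=cams.get_image("side");t=cams.get_image("top");crop(s,(260,110,430,250),4.5,"s7");crop(t,(300,140,450,320),3,"t7")
E
```

```text
16.925 [ 0.4563 -0.2429  0.0563] [0.4346 0.6581 0.0721]
```

View pics/s7.png

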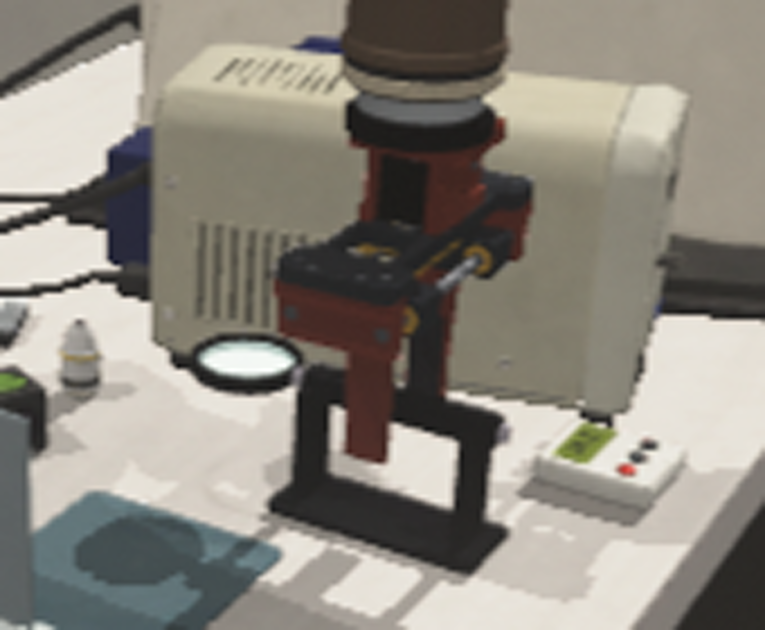

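View pics/t7.png

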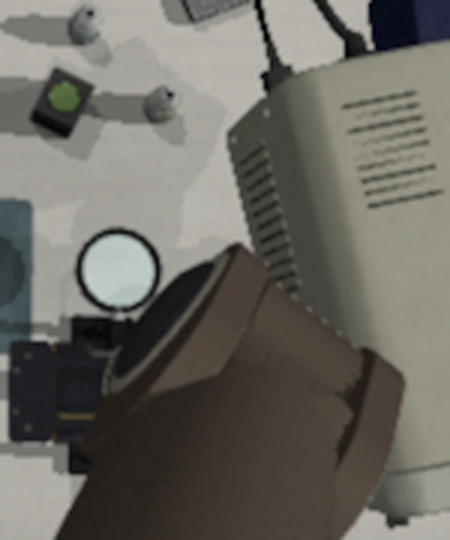

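```bash
python3 - <<'E'
from h import *
import pickle
np.set_printoptions(precision=4,suppress=True)
print(fingers.move_gripper(0.0,40),status.current_grip_width()*88,status.current_contact_force())
arm.line_to([.456,-.2427,.20],vel=.1)
arm.pause(.3)
print(status.current_t(),status.current_ee_pos(),status.current_grip_width()*88,status.current_contact_force(),status.current_ft_torque())
s=cams.get_image("side");t=cams.get_image("top");crop(s,(260,90,430,230),4.5,"s8");crop(t,(300,140,450,320),3,"t8")
E
```

```text
False 13.918086428831277 [-1.268   5.7217  2.8584]
19.7167 [ 0.4559 -0.2427  0.1998] 13.662111366722655 [-0.1005  0.6012 -1.218 ] [-0.0144 -0.01   -0.0385]
```

View pics/s8.png

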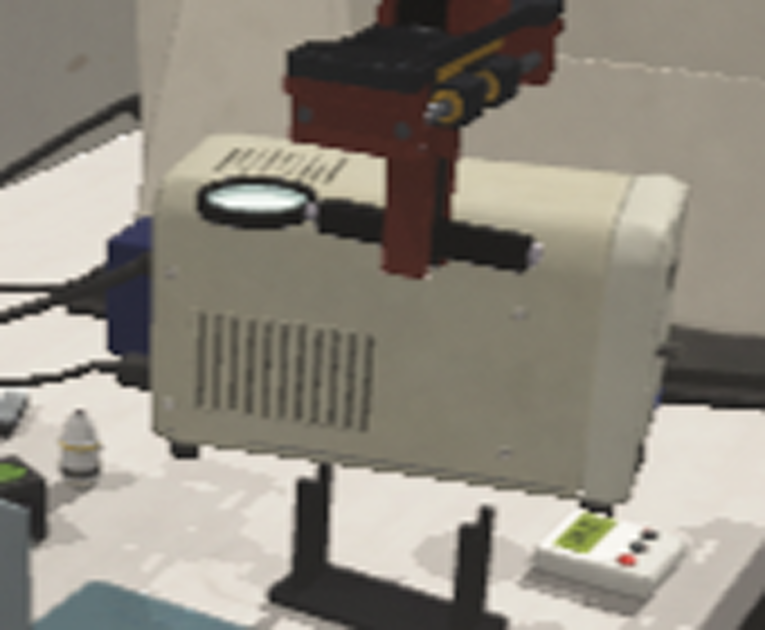

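View pics/t8.png

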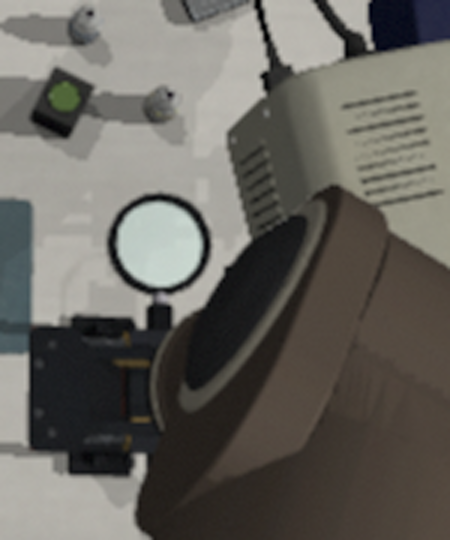

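```bash
python3 - <<'E'
from h import *
import pickle
np.set_printoptions(precision=4,suppress=True)
s,t=pickle.load(open("v0.pkl","rb"))
a=((257.5)/4.5-.5+260,(203.5)/4.5-.5+90);b=((159.5)/3-.5+300,(244.5)/3-.5+140)
print(tri(s,a,t,b),onz(t,*b,.219))
print("handle end",tri(s,(535.5/4.5-.5+260,250.5/4.5-.5+90),t,b))
# lever: tip
for z in(.11,.115,.12):print(onz(t,(108.5)/18-.5+225,(240.5)/18-.5+178,z),onz(s,(128.5)/18-.5+222,(463.5)/18-.5+180,z))
print(proj(s,(.6205,-.0229,.15)),(235.5/18-.5+222,145.5/18-.5+180))
print(proj(s,(.6222,.043,.056)),proj(t,(.6222,.043,.056)))
E
```

```text
(array([ 0.547 , -0.2447,  0.2182]), np.float64(0.0015526034046618217)) [ 0.5476 -0.2442  0.219 ]
handle end (array([ 0.4792, -0.2684,  0.2094]), np.float64(0.14605833297923665))
[ 0.6224 -0.0032  0.11  ] [ 0.6292 -0.0118  0.11  ]
[ 0.6214 -0.0038  0.115 ] [ 0.6227 -0.0045  0.115 ]
[ 0.6203 -0.0043  0.12  ] [0.6163 0.0028 0.12  ]
[233.9777 187.508 ] (234.58333333333334, 187.58333333333334)
[216.1547 238.8472] [212.7829 195.4797]
```

```bash
python3 - <<'E'
from h import *
import pickle
np.set_printoptions(precision=4,suppress=True)
arm.line_to([.5311,.0437,.20],vel=.12)
arm.line_to([.5311,.0437,.097],vel=.07)
arm.pause(.3)
print(status.current_t(),status.current_ee_pos(),status.current_grip_width()*88,status.current_contact_force())
s=cams.get_image("side");t=cams.get_image("top");pickle.dump((s,t),open("v2.pkl","wb"))
crop(s,(180,160,280,260),6,"s9");crop(t,(165,140,265,240),6,"t9")
E
```

```text
24.3583 [0.5312 0.0437 0.0972] 13.801832785677718 [ 0.2227  0.0675 -1.7198]
```

View pics/s9.png

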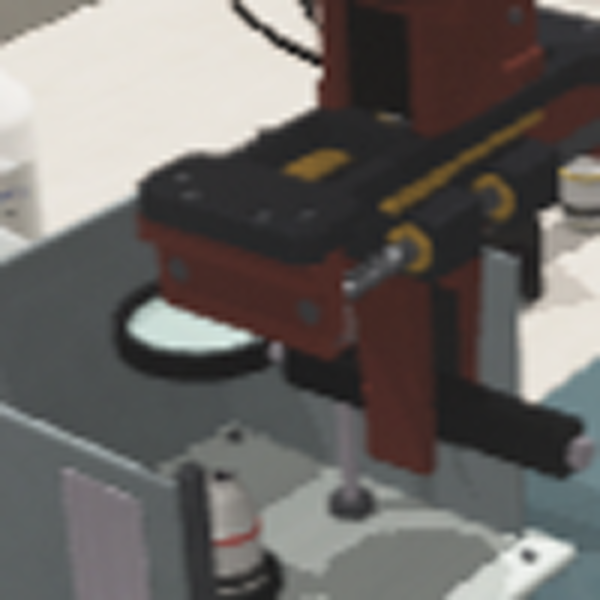

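View pics/t9.png

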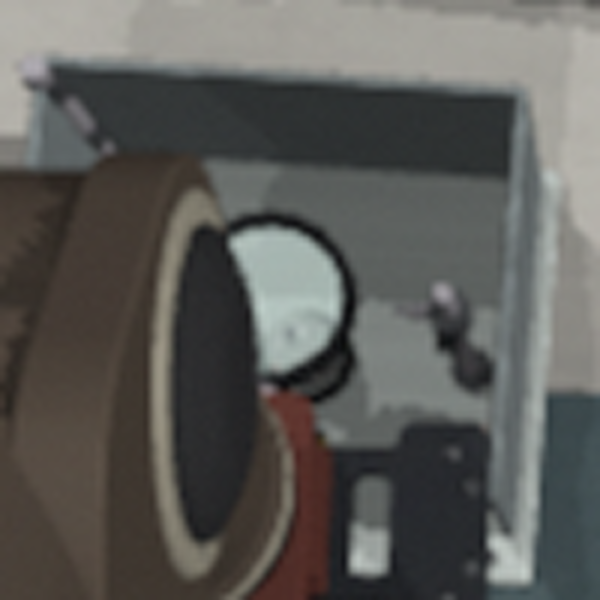

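```bash
python3 - <<'E'
from h import *
import pickle
np.set_printoptions(precision=4,suppress=True)
s,t=pickle.load(open("v2.pkl","rb"))
L=(.6224,.0422,.116)
print("pred crop top",(proj(t,L)-[165,140]+.5)*6,"side",(proj(s,L)-[180,160]+.5)*6)
def ring(img,box,k,c,z):
    a=np.linspace(0,2*np.pi,73)
    P=np.array([proj(img,(c[0]+.032*np.cos(x),c[1]+.032*np.sin(x),z)) for x in a])
    im=cv2.resize(img["frame"][box[1]:box[3],box[0]:box[2]],None,fx=k,fy=k,interpolation=cv2.INTER_CUBIC)[:,:,::-1].copy()
    cv2.polylines(im,[np.int32((P-[box[0],box[1]]+.5)*k)],True,(0,0,255),1)
    p=(proj(img,(c[0],c[1]-.045,.116))-[box[0],box[1]]+.5)*k; cv2.circle(im,tuple(np.int32(p)),4,(0,255,0),1)
    return im
im=np.hstack([ring(t,(190,160,250,220),6.6,L,.121),ring(s,(190,185,250,245),6.6,L,.111)])
cv2.imwrite("pics/r1.png",im)
E
```

```text
pred crop top [266.4225 301.5651] side [207.6306 325.1628]
```

View pics/r1.png

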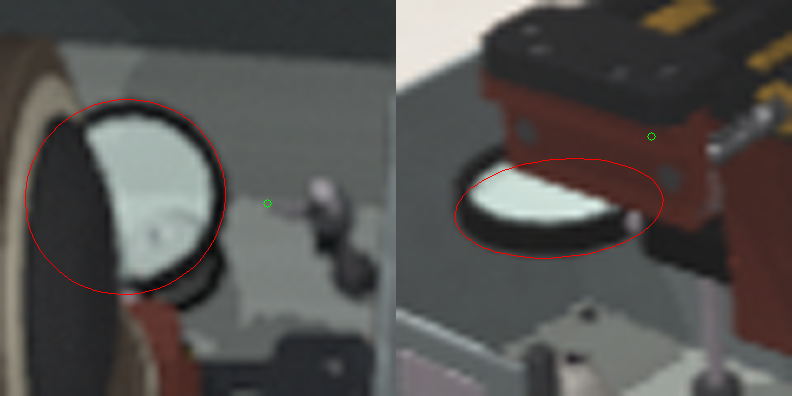

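```bash
python3 - <<'E'
from h import *
np.set_printoptions(precision=4,suppress=True)
arm.pause(.5)
print(status.current_t(),status.current_ee_pos(),status.current_contact_force(),abs(status.current_joint_velocities()).max(),status.current_grip_width()*88)
arm.finish_job()
E
```

```text
24.9583 [0.5311 0.0437 0.097 ] [ 0.5553  1.1301 -1.4083] 0.0016285962528957956 13.794092150806422
the job is handed in; nothing more can be done
```

I shut the shield door, lifted the loupe out of its rest, and handed the job in at about 25 s with the loupe held over the objective. The hand-in reports no verdict, so everything below is from my own readings.

- **Door:** I pushed it with the closed fingers. The push force peaked at about 7 N and then fell away near 0.06 rad, which fits the catch snapping in. I pressed it to the stop at about 17 N and backed off. The pictures show it staying shut with the robot off it.
- **Loupe:** I gripped the handle between the forks with the squeeze set to 40 N and lifted it straight up. The fingers read 13.8 mm apart, against a handle 14 mm wide.
- **Final position:** The lens is at about (0.622, 0.042, 0.116) m. The objective's axis measured the same sideways to within about 2 mm. The pointer's height came out at 0.115 to 0.1165 m.
- **Final check:** The ring's outline as it should appear at that pose matched both pictures to about 1 mm, and the loupe looked level. The arm was still, and the tool force was about 1.9 N, near the loupe's own weight, so I saw no sign of contact.

- **Disagreement:** My first picks of the pointer tip did not agree: they put it about 11 mm too close to the post, and about 5 mm lower. A closer look corrected this.
- **Not checked at the end:** In the last side picture the gripper hid the pointer. Its height therefore rests on the earlier pictures.

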